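# Zero the counter under its push-latch cover

### The arm

A 6-joint arm with a two-finger parallel gripper is mounted at the origin on the work surface. World frame = base frame: x ahead of the robot, y to its left, z up, the work surface at z = 0. Lengths are in m, angles in degrees, forces in N, time in s.
With the tool pointing down it reaches from about 0.35 to 0.875 m from the base axis. Payload 4.2 kg.
Tool frame: the origin (TCP) lies at the very end of the fingers, on their centre line; the grasp point (between the pads) lies 19 mm behind it; z points along the fingers, y is the direction in which the jaws open and shut (so a half turn about z gives the same grasp; the last joint's range is limited). The gripper opens to 87 mm and grips with 3 to 60 N. Pads are 19 mm wide; open, the fingers measure 117 mm over their backs; the gripper's body (75 mm by 190 mm) begins 51 mm behind the grasp point.
Start: joints at [78.186, 22.042, 0.453, 0, -68.411, -14.817], TCP at [0.28, 0.559, 0.223] pointing down, gripper open.
Joint ranges: [-179.83, 179.83], [-69.29, 118.12], [-61.27, 80.66], [-181.25, 117.63], [-171.15, -9.14], [-177.46, 177.46]. Speed limits (degrees/s): [159.86, 159.86, 180, 180, 180, 180].

### API

Orientations are given as a 3x3 rotation matrix whose columns are the frame's x, y, z axes.
In Python, from station import r gives the robot as it stands.
- The arm moves only by the tool play_rows, never from a script. Its argument "commands" is a list of rows, each an object with "angular": the turn, a rotation vector about the tool's x, y, z in degrees, a list of three; "dp": the shift along the tool's x, y, z in m, a list of three; "hand": the opening in per cent of the stroke, from 0 (shut) to 100 (fully open). A call has 1 to 5 rows; each row shifts and turns the commanded pose from where the row before left it, along the tool's axes as they then stand; what a row does not reach is not made up. A row lasts 1/8 s, in which the tool goes at most 62.5 mm and 10.7 degrees, less where a joint would pass 70% of its speed; a pose out of reach is approached as far as the arm can. A call with a gripper value outside its range is refused whole. The fingers move at their own pace and stop on an object; the grip force is fixed at half the most. Time passes only in rows, so rows that do not move let the fingers close. It gives the time, the measured TCP pose, the force and the opening at its end, in the units of the state.
- r.sense(): the state, without advancing time (a new reading comes with each control period).
- r.capture(name): name is "scene" or "side" or "wrist"; returns a dict with "frame" (400x640x3 uint8, red, green, blue), "range_z" (400x640 float32, m along the optical axis (not along the pixel's ray), 0 where there is no reading), "fx", "fy", "cx", "cy" (pixels), "position" and "attitude" of the camera in the world; the wrist camera has in their place "mount" (4x4, takes a point from camera to tool coordinates, whose origin is the TCP and whose axes are the flange's). Camera axes: x right, y down, z forward; pixel columns grow to the right and rows downward; lengths in m; the calibration is good to about 2 mm. A picture is of the moment at which its call begins: read the wrist's pose just before it.
- r.finish_job(): hands the job in, once; it reports no verdict.
Trained networks look in a picture, given as the dict that the camera call returned (one of the last four; its "shot" number tells which), for a name from the list of things; names that differ only in an ending like _2 or _b are one class to them, and where a whole thing is asked for, a point or a joint stands for the part that bears it (a point fixed in the world has none). Each returns a list of dicts, best first, with "score" (0 to 1); they miss things now and then, are a little off and sometimes report something else, mostly with a low value. They report only what shows in the picture. A call takes as long as a camera call.
- r.find_in(target, picture): "extent" ([left, top, right, bottom] in pixels, round what is visible of it).
The state is a dict: "time_s": time; "joints": joint angles; "joint_velocities": joint speeds; "effort": joint torques, N m; "tcp_pos": TCP position; "ee_rot": TCP orientation; "wrist_force": force on the tool from outside, world axes, zero at the start; "moment": the same for the moment, N m; "gripper_width": opening from 0.0 (shut) to 1.0 (fully open).
Only numpy, scipy, OpenCV 4.12 (cv2) and the standard library are available. Lean on these libraries where they do the work, as an engineer would, in place of code of your own. Each camera call takes 0.05 s, during which the arm holds its last target. There are 200 camera calls.

### The job

The lab console's counter has to be zeroed. Press the closed cover in the console's top so that it pops open, press the wider of the two buttons underneath fully down and let it come back up, then press the cover down again until it stays latched shut, flush with the top, and take your hand away. Do not press the narrow button, and leave everything else on the bench and on the console where it is: this is all done by pressing, nothing needs picking up.

Things in the scene. Friction and masses are not known exactly. Their poses are not given: they have to be found in the camera images.
- console: White console, a box 250 (x) by 260 (y) by 100 mm high, fixed to the bench. Origin: centre of its underside. Own x points from its front to its back, own y along the cover's hinge; yawed up to 0.37 rad. The front half of its top has a well, 87 (x) by 126 (y) mm, 30 mm deep, closed by the cover; the rest of the top is flat, with a display and studs 3 mm high at the back.
- cover (a joint): Angle (rad) of the grey cover over the well: 80 mm hinge to free edge, 120 mm along the hinge, 5 mm thick. 0: shut, latched, face flush with the console's top. Sprung open: swings up to a stop at 1.0 (free edge then 43 mm in front of the hinge axis, 67 mm above it). Pressed in to its stop, about -0.06 (5 mm at the free edge), and let go, it is unlatched and swings open within 1.5 s.
- cover_face (a point): Point on the cover's outer face, midway along the hinge, 60 mm from the hinge axis; moves with the cover. Latched, the cover gives way here at about 3 N and is at its stop by 8 N.
- cover_hinge (a point): Middle of the hinge axis (parallel to the console's y, 97.5 mm high, x = -0.015 m in the console's frame); the shut cover reaches from it towards -x. Pushed straight down on its outer face 20 to 30 mm in front of this axis, the open cover folds down with 1 to 4 N (on its rim it may jam). Held to its stop (-0.06, about 15 N there) and let go it stays latched at 0; pushed less it springs open.
- wide_button (a joint): How far (m) the wide button is pressed: 0 up, 0.006 fully down. Sprung back; about 3.5 N fully down.
- wide_button_top (a point): Centre of the flat top of the wide button: a black upright cylinder of 26 mm diameter in a grey collar of 34 mm, top 90 mm above the bench (10 mm under the console's top). In the well, 58 mm in front of the hinge axis, 29 mm to one side or the other of the cover's middle line; which side varies.
- narrow_button (a joint): How far (m) the narrow button is pressed: 0 up, 0.006 fully down. It must not be pressed.
- narrow_button_top (a point): Centre of the flat top of the narrow button: black cylinder of 13 mm diameter in a grey collar of 21 mm, same height as the wide button, 29 mm to the other side of the middle line (58 mm from the wide one).
- weight: Brass weight with a small knob, 32 mm diameter, 42 mm high, standing on the console's top beside the cover on its +y side. Leave alone.
- level: Small aluminium spirit level, 60 by 18 by 16 mm, lying on the back half of the console's top. Leave alone.
- rotor_ring: Dark steel ring, 90 mm outer diameter, 14 mm high, on the bench at the left. Leave alone.
- wrench: Steel wrench, 150 mm, lying on the bench at the right. Leave alone.
- driver: Screwdriver, 170 mm, lying on the bench at the left. Leave alone.
- mug: White mug, 76 mm diameter, 90 mm high, on the bench at the right. Leave alone.

How it is judged (in metres and radians):
On the way, in this order (a step that is already met when the one before it is completed fails the run):
1. the latched cover is pressed in with the fingers (value of joint cover below -0.02 rad and contact force between the fingers and cover above 0.5 N).
2. the cover has popped open (value of joint cover above 0.85 rad), for 0.2 s.
3. the wide button is pressed fully down with the fingers (value of joint wide_button above 0.0048 m and contact force between the fingers and wide_button above 0.5 N), for 0.04 s.
4. the cover is pressed down past flush again with the fingers (value of joint cover below -0.015 rad and contact force between the fingers and cover above 0.5 N).
At the end, for the whole second after the job is handed in: The cover is latched shut by itself, within 0.03 rad (2.4 mm at its free edge) of flush and at rest, with no finger on it; both buttons are up (less than 2 mm down); every loose thing is within 15 mm of where it started (value of joint cover between -0.03 and 0.03 rad and velocity of joint cover between -0.05 and 0.05 rad/s and contact force between the fingers and cover below 0.1 N and value of joint each of wide_button, narrow_button below 0.002 m and distance of each of weight, level, rotor_ring, wrench, driver, mug from where it was at the start of the episode below 0.015 m); the robot touches nothing.
It fails at once if the narrow button is pressed (more than 3 mm) (value of joint narrow_button above 0.003 m).
It fails at once if a loose thing on the bench or console is shifted, lifted or carried (more than 15 mm) (distance of any of weight, level, rotor_ring, wrench, driver, mug from where it was at the start of the episode above 0.015 m).
It also fails if it takes over 54 s, if anything falls off the work surface, if the arm or the gripper's body presses on something with over 40 N, if the wrist force passes 120 N, or if a joint passes its speed limit or range.

## Working session

There is one attempt and no reset: what is moved stays moved. The work goes in short steps, Python scripts to look and compute and a tool call to move; the robot and the scene stay as the last step left them, time stands still between calls to the robot, and variables do not carry over. Pictures are saved under pics/ and viewed, about 8 in all and at most 12, crops included, and the job is handed in when it is done.

Besides the shell and the picture viewer there is one more tool, called after "Request:" by a JSON object that holds its "method" and its "body", one argument or row to a line. play_rows: Moves the arm, as the interface text tells. Its arguments: {"type":"object","properties":{"commands":{"type":"array","items":{"type":"object","properties":{"angular":{"type":"array","items":{"type":"number"}},"dp":{"type":"array","items":{"type":"number"}},"hand":{"type":"number"}}}}},"required":["commands"]}

```bash
mkdir -p pics; ls
cat > h.py <<'E'
import numpy as np, cv2
from station import r
def cam(name):
    s=r.sense(); c=r.capture(name)
    if 'mount' in c:
        T=np.eye(4);T[:3,:3]=s['ee_rot'];T[:3,3]=s['tcp_pos'];T=T@np.array(c['mount'])
    else:
        T=np.eye(4);T[:3,:3]=c['attitude'];T[:3,3]=c['position']
    return c,T
def cloud(c,T):
    z=c['range_z'];v,u=np.indices(z.shape)
    P=np.stack([(u-c['cx'])/c['fx']*z,(v-c['cy'])/c['fy']*z,z],-1)
    W=P@T[:3,:3].T+T[:3,3]; W[z==0]=np.nan
    return W
def save(c,n,box=None,s=1):
    f=c['frame'][:,:,::-1]
    if box: f=f[box[1]:box[3],box[0]:box[2]]
    cv2.imwrite('pics/'+n,cv2.resize(f,None,fx=s,fy=s))
E
python3 - <<'E'
from h import *
s=r.sense();print({k:np.round(v,3).tolist() for k,v in s.items()})
for n in('scene','side'):
    c,T=cam(n);save(c,n+'0.png')
    print(n,np.round(T,3).tolist(),c['fx'])
    W=cloud(c,T)
    for t in('console','cover','weight','level','mug'):
        for d in r.find_in(t,c)[:2]: print(t,np.round(d['extent']),round(d['score'],2))
    m=np.abs(W[...,2]-0.1)<0.006
    p=W[m&(W[...,0]>.2)&(W[...,0]<1)]; print(len(p),p.min(0),p.max(0))
    print(cv2.minAreaRect(p[:,:2].astype(np.float32)),np.median(p[:,2]))
E
```

```text
pics
{'time_s': 0.0, 'joints': [78.185, 22.09, 0.379, -0.028, -68.413, -14.815], 'joint_velocities': [-0.004, 0.01, -0.044, -0.136, 0.01, 0.014], 'effort': [-0.001, -39.066, 18.74, 4.22, 0.011, -0.0], 'tcp_pos': [0.28, 0.558, 0.221], 'ee_rot': [[0.894, -0.448, -0.001], [-0.448, -0.894, -0.002], [0.0, 0.002, -1.0]], 'wrist_force': [0.331, -1.303, 0.197], 'moment': [-0.002, -0.028, 0.031], 'gripper_width': 1.004}
scene [[-0.6, 0.43, -0.675, 1.097], [0.8, 0.338, -0.496, 0.409], [0.015, -0.837, -0.547, 0.548], [0.0, 0.0, 0.0, 1.0]] 364.39395733311096
console [213. 156. 370. 281.] 0.94
console [249. 128. 286. 166.] 0.39
cover [283. 171. 340. 201.] 0.56
weight [324. 183. 336. 211.] 0.51
level [248. 170. 271. 191.] 0.59
mug [250. 131. 281. 164.] 0.89
7430 [ 0.20030016 -0.97185815  0.09401273] [0.8745866  0.39301505 0.10598789]
((0.5048588514328003, -0.3045259118080139), (0.6733120679855347, 1.3635412454605103), 2.8262650966644287) 0.10055249885085399
side [[0.908, -0.33, 0.257, 0.318], [-0.418, -0.702, 0.577, -0.477], [-0.01, -0.631, -0.776, 0.745], [0.0, 0.0, 0.0, 1.0]] 378.0466067713319
cover [309. 200. 364. 258.] 0.85
weight [328. 168. 346. 192.] 0.73
weight [309. 197. 365. 256.] 0.34
level [373. 226. 402. 252.] 0.53
mug [302. 378. 360. 400.] 0.92
12279 [ 0.28254963 -0.22212478  0.09401789] [0.91361472 0.97207244 0.10599105]
((0.607235312461853, 0.3771957457065582), (0.6116980910301208, 1.202881932258606), 1.8342667818069458) 0.09973023843855977
```

View pics/scene0.png

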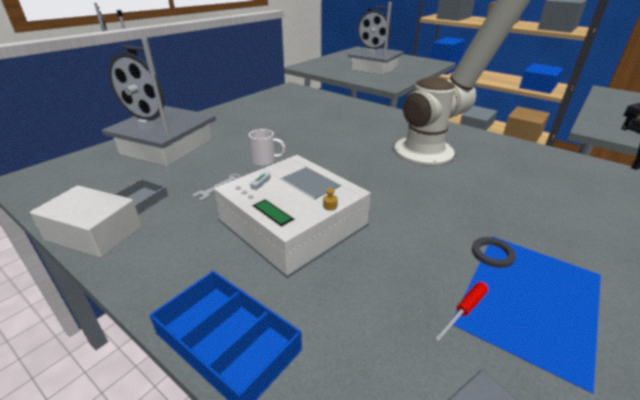

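View pics/side0.png

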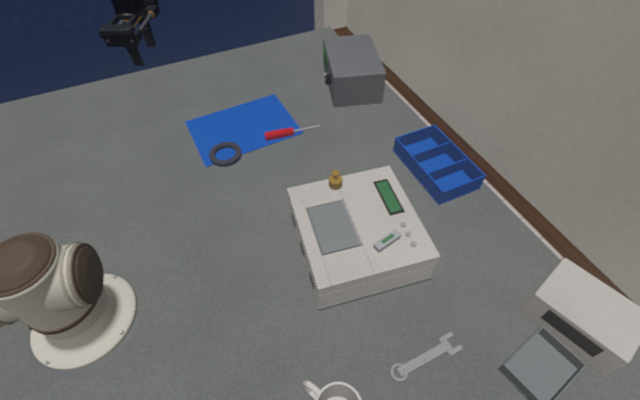

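Scene view: the console is at about (293,210), with the grey cover at (312,183) and the weight at (331,200). Side view: the cover is at (335,227), the weight at (336,180) and the level at (388,240). Next I fit the console's top and cover from depth and colour.

```bash
cat > fit.py <<'E'
from h import *
def comp(m,seed):
    n,l=cv2.connectedComponents(m.astype(np.uint8)); 
    return l==l[seed[1],seed[0]]
for n,seed,cs in(('side',(370,240),(335,227)),('scene',(290,250-30),(312,183))):
    c,T=cam(n);W=cloud(c,T);f=c['frame'].astype(int)
    m=(np.abs(W[...,2]-0.1)<0.012)&(np.abs(W[...,0]-.56)<.3)&(np.abs(W[...,1]-.05)<.35)
    for s,nm in((None,'top'),):
        n_,l,st,ce=cv2.connectedComponentsWithStats(m.astype(np.uint8))
        k=1+np.argmax(st[1:,4]);q=W[l==k]
        print(n,nm,len(q),np.round(np.median(q[:,2]),4),cv2.minAreaRect(q[:,:2].astype(np.float32)))
    col=f[cs[1],cs[0]];print(col)
    g=(np.abs(f-col).max(-1)<22); cm=comp(g,cs);q=W[cm&m]
    print(' cover',len(q),np.round(np.nanmedian(q[:,2]),4),cv2.minAreaRect(q[:,:2].astype(np.float32)),np.nanmean(q,0))
    for t in('weight','level'):
        d=r.find_in(t,c)
        if d:
            a=[int(x) for x in d[0]['extent']];p=W[a[1]:a[3],a[0]:a[2]].reshape(-1,3);p=p[p[:,2]>.106]
            print(t,d[0]['score'],np.round(np.median(p,0),3),p[:,2].max())
E
python3 fit.py
```

```text
side top 11800 0.0997 ((0.5821966528892517, -0.07537548243999481), (0.26263880729675293, 0.2504919171333313), 81.3993148803711)
[128 131 132]
 cover 1865 0.0998 ((0.5276790857315063, -0.06478886306285858), (0.12656721472740173, 0.08750957250595093), 81.65345001220703) [ 0.52646312 -0.06881507  0.09967815]
weight 0.47 [0.578 0.027 0.122] 0.14365862552018782
level 0.87 [ 0.601 -0.154  0.116] 0.11952104296039678
scene top 7229 0.1005 ((0.5818167328834534, -0.0761866420507431), (0.2638135850429535, 0.2516780495643616), 81.62451171875)
[125 134 139]
 cover 836 0.1006 ((0.5239711999893188, -0.06655172258615494), (0.12085124850273132, 0.08391579240560532), 82.73786926269531) [ 0.52701039 -0.06449907  0.10054221]
weight 0.7 [0.586 0.036 0.123] 0.14346312875247452
level 0.67 [ 0.611 -0.147  0.116] 0.11996018626680455
```

Request:
{"method": "play_rows", "body": {
  "commands": [
    {"angular": [0, 0, -9], "dp": [0, 0, 0], "hand": 0},
    {"angular": [0, 0, -9.1], "dp": [0, 0, 0], "hand": 0},
    {"angular": [0, 10, 0], "dp": [0, 0, 0], "hand": 0},
    {"angular": [0, 10, 0], "dp": [0, 0, 0], "hand": 0},
    {"angular": [0, 10, 0], "dp": [0, 0, 0], "hand": 0}
  ]
}}

```text
time_s: 1.52
tcp_pos: [0.2797, 0.5593, 0.2235]
ee_rot: [[0.854, -0.147, 0.499], [-0.128, -0.989, -0.072], [0.505, -0.003, -0.863]]
wrist_force: [1.0, 1.6, 0.4]
gripper_width: 0.515
```

```bash
cat > go.py <<'E'
from h import *
import sys
C=np.array([0.582,-0.0758]);yaw=np.radians(-8.5)
X=np.array([np.cos(yaw),np.sin(yaw)]);Y=np.array([-X[1],X[0]])
def where():
    s=r.sense();p=s['tcp_pos'];R=np.array(s['ee_rot']);d=p[:2]-C
    e=p+R@np.array([-.0095,0,0])   # lower front edge of the fingers
    print('t',round(s['time_s'],2),'tcp',np.round(p,4),'tilt',np.round(np.degrees(np.arcsin(R[:2,2]@X)),1),'yerr',np.round(np.degrees(np.arcsin(R[:2,1]@X)),1),np.round(R[2,1],3),
     'F',np.round(s['wrist_force'],1),'w',np.round(s['gripper_width'],2))
    print(' edge: front of hinge mm',np.round(1e3*(-.015-(e[:2]-C)@X),1),'y mm',np.round(1e3*(e[:2]-C)@Y,1),'z mm',np.round(1e3*e[2],1))
    return s,p,R,e
def to(front,y,z):
    "tool shift bringing the lower front edge to the place (mm, console frame)"
    s,p,R,e=where()
    t=np.r_[C+X*(-.015-front/1e3)+Y*y/1e3,z/1e3]
    print(' dp',np.round(R.T@(t-e),4))
if __name__=='__main__':
    a=[float(x) for x in sys.argv[1:]]
    to(*a) if a else where()
E
python3 go.py 80 0 200
```

```text
t 1.52 tcp [0.2797 0.5593 0.2235] tilt 30.3 yerr 0.0 -0.003 F [1.  1.6 0.4] w 0.52
 edge: front of hinge mm 386.0 y mm 583.5 z mm 218.8
 dp [0.2552 0.5837 0.1691]
```

Request:
{"method": "play_rows", "body": {
  "commands": [
    {"dp": [0.021, 0.0486, 0.014], "angular": [0, 0, 0], "hand": 0},
    {"dp": [0.021, 0.0486, 0.014], "angular": [0, 0, 0], "hand": 0},
    {"dp": [0.021, 0.0486, 0.014], "angular": [0, 0, 0], "hand": 0},
    {"dp": [0.021, 0.0486, 0.014], "angular": [0, 0, 0], "hand": 0}
  ]
}}

```text
time_s: 2.02
tcp_pos: [0.3511, 0.35, 0.2162]
ee_rot: [[0.856, -0.148, 0.495], [-0.128, -0.989, -0.073], [0.5, -0.001, -0.866]]
wrist_force: [1.5, -0.1, 1.1]
gripper_width: 0.064
```

Request:
{"method": "play_rows", "body": {
  "commands": [
    {"dp": [0.021, 0.0486, 0.014], "angular": [0, 0, 0], "hand": 0},
    {"dp": [0.021, 0.0486, 0.014], "angular": [0, 0, 0], "hand": 0},
    {"dp": [0.021, 0.0486, 0.014], "angular": [0, 0, 0], "hand": 0},
    {"dp": [0.021, 0.0486, 0.014], "angular": [0, 0, 0], "hand": 0}
  ]
}}

```text
time_s: 2.52
tcp_pos: [0.4219, 0.143, 0.2101]
ee_rot: [[0.856, -0.147, 0.496], [-0.128, -0.989, -0.073], [0.501, -0.001, -0.865]]
wrist_force: [1.0, 0.5, 0.4]
gripper_width: 0.004
```

Request:
{"method": "play_rows", "body": {
  "commands": [
    {"dp": [0.021, 0.0486, 0.014], "angular": [0, 0, 0], "hand": 0},
    {"dp": [0.021, 0.0486, 0.014], "angular": [0, 0, 0], "hand": 0},
    {"dp": [0.021, 0.0486, 0.014], "angular": [0, 0, 0], "hand": 0},
    {"dp": [0.021, 0.0486, 0.014], "angular": [0, 0, 0], "hand": 0},
    {"dp": [0, 0, 0], "angular": [0, 0, 0], "hand": 0}
  ]
}}

```text
time_s: 3.15
tcp_pos: [0.493, -0.0659, 0.2033]
ee_rot: [[0.855, -0.155, 0.494], [-0.135, -0.988, -0.077], [0.5, -0.001, -0.866]]
wrist_force: [0.3, -0.0, -0.2]
gripper_width: 0.007
```

```bash
python3 go.py 63 0 108
python3 - <<'E'
from h import *
c,T=cam('wrist');save(c,'w1.png');W=cloud(c,T)
print([ (round(d['score'],2),np.round(d['extent'])) for d in r.find_in('cover',c)])
m=(np.abs(W[...,2]-.1)<.012)&(np.abs(W[...,0]-.56)<.3)
q=W[m];print(len(q),cv2.minAreaRect(q[:,:2].astype(np.float32)),np.median(q[:,2]))
E
```

```text
t 3.15 tcp [ 0.493  -0.0659  0.2033] tilt 30.0 yerr -0.4 -0.001 F [ 0.3 -0.  -0.2] w 0.01
 edge: front of hinge mm 82.7 y mm -3.3 z mm 198.5
 dp [-0.0283 -0.0034  0.0882]
[(0.86, array([247., 178., 383., 240.])), (0.27, array([160.,  47., 473., 312.]))]
50422 ((0.581022322177887, -0.07439129054546356), (0.2607699930667877, 0.2502422630786896), 81.48442077636719) 0.0999809592604915
```

Request:
{"method": "play_rows", "body": {
  "commands": [
    {"dp": [-0.0094, -0.001, 0.0294], "angular": [0, 0, 0], "hand": 0},
    {"dp": [-0.0094, -0.001, 0.0294], "angular": [0, 0, 0], "hand": 0},
    {"dp": [-0.0094, -0.001, 0.0294], "angular": [0, 0, 0], "hand": 0},
    {"dp": [0, 0, 0], "angular": [0, 0, 0], "hand": 0}
  ]
}}

```text
time_s: 3.75
tcp_pos: [0.5129, -0.0603, 0.1548]
ee_rot: [[0.885, -0.148, 0.442], [-0.132, -0.989, -0.068], [0.447, 0.002, -0.895]]
wrist_force: [-0.4, 0.0, 0.1]
gripper_width: 0.005
```

```bash
sed -i 's/0.582,-0.0758/0.5815,-0.075/' go.py; python3 go.py 63 0 94
```

```text
t 3.75 tcp [ 0.5129 -0.0603  0.1548] tilt 26.5 yerr -0.0 0.002 F [-0.4  0.   0.1] w 0.0
 edge: front of hinge mm 63.5 y mm 4.4 z mm 150.5
 dp [-0.0248  0.0043  0.0508]
```

View pics/w1.png

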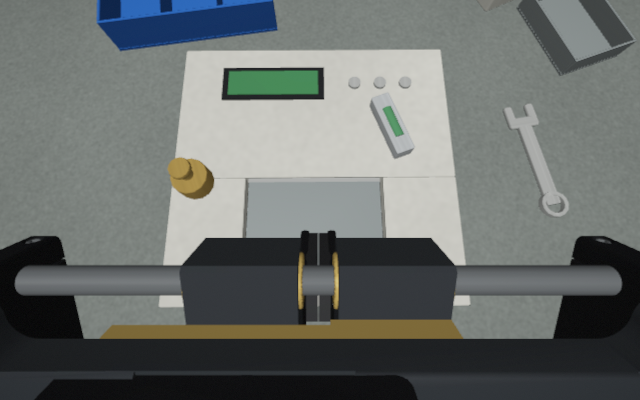

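The wrist view shows the cover at (315,208), right under the fingers, and the weight clear of them at (190,178). The arm stopped short at z=0.155 with the tilt reduced, so I check the joint limits.

```bash
python3 -c "
from h import *
s=r.sense();print(np.round(s['joints'],2))"
```

```text
[  8.17   4.05 -55.05  54.5   -9.18  20.85]
```

Request:
{"method": "play_rows", "body": {
  "commands": [
    {"angular": [-5, 0, 0], "dp": [0, 0, 0], "hand": 0},
    {"angular": [-5, 0, 0], "dp": [0, 0, 0], "hand": 0},
    {"angular": [0, 0, 0], "dp": [0, 0, 0], "hand": 0}
  ]
}}

```text
time_s: 4.12
tcp_pos: [0.5122, -0.0603, 0.1554]
ee_rot: [[0.885, -0.222, 0.41], [-0.131, -0.962, -0.238], [0.448, 0.157, -0.88]]
wrist_force: [-0.0, -0.0, -0.9]
gripper_width: 0.008
```

```bash
python3 - <<'E'
s=open('go.py').read()
s=s.replace("e=p+R@np.array([-.0095,0,0])   # lower front edge of the fingers",
"""k=np.array([[a,b,0] for a in(-.0095,.0095) for b in(-.015,0,.015)])@R.T+p
    e=k[np.argmin(k[:,2]+1e-6*np.arange(6))]   # lowest corner of the fingertips
    if abs(R[2,1])<.03: e=k[1]""").replace("edge:","corner:")
s=s.replace("'F',","'j',np.round(s['joints'],1),'F',")
open('go.py','w').write(s)
E
python3 go.py 63 0 106
```

```text
t 4.12 tcp [ 0.5122 -0.0603  0.1554] tilt 26.2 yerr -4.4 0.157 j [  9.2   4.9 -56.6  72.  -18.4   2.4] F [-0.  -0.  -0.9] w 0.01
 corner: front of hinge mm 63.1 y mm 19.1 z mm 148.8
 dp [-0.0191  0.0121  0.0411]
```

Request:
{"method": "play_rows", "body": {
  "commands": [
    {"dp": [-0.0095, 0.006, 0.0205], "angular": [0, 0, 0], "hand": 0},
    {"dp": [-0.0095, 0.006, 0.0205], "angular": [0, 0, 0], "hand": 0},
    {"dp": [0, 0, 0], "angular": [0, 0, 0], "hand": 0}
  ]
}}

```text
time_s: 4.5
tcp_pos: [0.5154, -0.0784, 0.1297]
ee_rot: [[0.88, -0.23, 0.417], [-0.134, -0.96, -0.247], [0.457, 0.162, -0.875]]
wrist_force: [-0.0, -0.9, 0.5]
gripper_width: 0.004
```

```bash
python3 go.py 63 0 92
```

```text
t 4.5 tcp [ 0.5154 -0.0784  0.1297] tilt 26.6 yerr -4.9 0.162 j [ -5.9   7.5 -58.7 103.4 -12.1 -16.2] F [-0.  -0.9  0.5] w 0.0
 corner: front of hinge mm 57.0 y mm 1.7 z mm 122.9
 dp [-0.0194 -0.0029  0.0247]
```

```bash
cat > kin.py <<'E'
import numpy as np
from scipy.spatial.transform import Rotation as Ro
from scipy.optimize import least_squares
D=[([78.185,22.09,.379,-.028,-68.413,-14.815],[.28,.558,.221],[[.894,-.448,-.001],[-.448,-.894,-.002],[0,.002,-1]]),
([8.17,4.05,-55.05,54.5,-9.18,20.85],[.5129,-.0603,.1548],[[.885,-.148,.442],[-.132,-.989,-.068],[.447,.002,-.895]]),
([9.2,4.9,-56.6,72,-18.4,2.4],[.5122,-.0603,.1554],[[.885,-.222,.41],[-.131,-.962,-.238],[.448,.157,-.88]]),
([-5.9,7.5,-58.7,103.4,-12.1,-16.2],[.5154,-.0784,.1297],[[.88,-.23,.417],[-.134,-.96,-.247],[.457,.162,-.875]])]
def fk(q,p):
    q=np.radians(q);d1,a1,s,L1,L2,b,Lt,w,off,o6=p
    E=lambda a,t:Ro.from_euler(a,t).as_matrix()
    R=E('z',q[0]+off);x=np.array([0,0,d1])+R@[a1,s,0]
    R=R@E('y',q[1]);x=x+R@[0,0,L1]
    R=R@E('y',-q[2]);x=x+R@[L2,0,b]
    R=R@E('x',SG[0]*q[3]);x=x+R@[0,w,0]
    R=R@E('y',-q[4]);x=x+R@[Lt,0,0]
    R=R@E('x',SG[1]*q[5]+o6)
    # tool z = link x
    return x,R@np.array([[0,0,1.],[0,1,0],[-1,0,0]]).T@np.eye(3)
def fk2(q,p):
    x,R=fk(q,p); return x,R[:,[0,1,2]]
best=None
for SG in[(a,b) for a in(1,-1) for b in(1,-1)]:
  for o0 in(0,np.pi/2,np.pi,-np.pi/2):
    def res(p):
        o=[]
        for q,x,R in D:
            y,S=fk(q,p);o+=list((y-x)*5)+list((S-np.array(R)).ravel())
        return o
    f=least_squares(res,[.3,.05,0,.35,.35,.05,.25,0,0,o0])
    if best is None or f.cost<best[0]: best=(f.cost,SG,f.x,np.array(f.fun).reshape(4,12))
print(best[0],best[1],np.round(best[2],4));print(np.round(best[3],3))
SG=best[1];P=best[2]
E
python3 kin.py
```

```text
13.434249755707857 (-1, -1) [-0.0296 -0.2708 -0.0035 -0.3822 -0.2904  0.2124 -0.3022  0.1576  3.1322
  2.0511]
[[-1.000e-03  0.000e+00  1.100e-02 -1.472e+00 -3.680e-01  0.000e+00
   1.264e+00  3.160e-01 -0.000e+00  1.000e-03 -4.000e-03  2.000e+00]
 [ 1.800e-02  5.000e-03 -1.500e-02 -1.596e+00 -4.000e-01 -1.000e-03
   7.130e-01  1.780e-01 -4.000e-03 -5.000e-02  2.030e-01  1.790e+00]
 [ 3.000e-03  5.000e-03 -7.400e-02 -1.562e+00 -3.910e-01 -2.000e-03
   6.980e-01  1.750e-01 -3.000e-03  2.100e-02 -8.900e-02  1.760e+00]
 [-2.300e-02 -5.000e-03  7.800e-02 -1.549e+00 -3.880e-01 -4.000e-03
   7.020e-01  1.770e-01 -5.000e-03  2.200e-02 -9.500e-02  1.750e+00]]
```

```bash
sed -i 's/\.T@np.eye(3)//' kin.py; python3 kin.py
```

```text
5.318907592723131e-06 (-1, -1) [ 1.6370e-01  7.0000e-04  1.0000e-04  5.6290e-01  4.2210e-01 -1.4000e-03
  3.0680e-01 -1.6040e-01  5.0000e-04  4.7126e+00]
[[ 0.    -0.    -0.    -0.    -0.     0.    -0.     0.    -0.     0.
   0.     0.   ]
 [ 0.001 -0.     0.    -0.    -0.    -0.     0.     0.     0.    -0.
  -0.     0.   ]
 [-0.001  0.     0.001 -0.     0.     0.     0.    -0.001  0.001 -0.
  -0.001 -0.   ]
 [ 0.    -0.    -0.001 -0.     0.    -0.001  0.     0.    -0.001 -0.001
   0.    -0.   ]]
```

```bash
cat > ik.py <<'E'
import io,contextlib
with contextlib.redirect_stdout(io.StringIO()):
    from kin import *
import go as G
lo=np.array([-179.8,-69.3,-61.27,-181.25,-171.15,-177.46]);hi=np.array([179.8,118.1,80.66,117.63,-9.14,177.46])
def Rt(t,a,yw=0):
    X=np.r_[G.X,0];Y=np.r_[G.Y,0];R0=np.c_[X,-Y,[0,0,-1]]
    return Ro.from_euler('z',yw,degrees=True).as_matrix()@R0@Ro.from_euler('YX',[t,a],degrees=True).as_matrix()
def pos(front,y,z): return np.r_[G.C+G.X*(-.015-front/1e3)+G.Y*y/1e3,z/1e3]
def ik(x,R,q0):
    def f(q):
        y,S=fk(q,P);return np.r_[(y-x)*10,(S-R).ravel()]
    s=least_squares(f,np.clip(q0,lo+1e-3,hi-1e-3),bounds=(lo,hi),x_scale=30.)
    return s.cost,s.x
if __name__=='__main__':
  seeds=[[10,5,-50,0,-20,10],[10,5,-50,60,-20,10],[-10,5,-50,100,-20,10],[20,5,-50,-90,-30,100],[-20,5,-50,-170,-20,170],[-20,5,-50,-170,-20,-10],[20,5,-50,-60,-20,60]]
  for y in(-29,29):
   for t in(0,12,16,20,24,28):
    for a in(-12,0,12):
      S=[]
      for q0 in seeds:
        c,q=ik(pos(60,y,86),Rt(t,a),q0)
        if c<1e-6 and not any(np.abs(q-k).max()<3 for k in S): S.append(q)
      print(y,t,a,[np.round(q).astype(int).tolist() for q in S])
E
python3 ik.py
```

```text
-29 0 -12 [[14, 20, -32, 16, -44, 55]]
-29 0 0 [[8, 20, -26, 0, -45, 74]]
-29 0 12 [[0, 21, -19, -16, -50, 92]]
-29 12 -12 [[14, 15, -47, 37, -26, 33]]
-29 12 0 [[10, 15, -38, 9, -26, 64]]
-29 12 12 [[1, 16, -27, -18, -34, 96]]
-29 16 -12 [[10, 14, -53, 55, -20, 18]]
-29 16 0 [[10, 13, -44, 16, -19, 56]]
-29 16 12 [[1, 15, -30, -19, -29, 97]]
-29 20 -12 [[0, 12, -58, 85, -15, -3]]
-29 20 0 []
-29 20 12 [[1, 14, -32, -21, -24, 100]]
-29 24 -12 []
-29 24 0 []
-29 24 12 [[1, 13, -33, -24, -20, 104]]
-29 28 -12 []
-29 28 0 []
-29 28 12 [[1, 12, -34, -29, -16, 110]]
29 0 -12 [[20, 21, -30, 15, -46, 50]]
29 0 0 [[14, 20, -26, 0, -45, 67]]
29 0 12 [[6, 20, -20, -16, -48, 85]]
29 12 -12 [[21, 16, -45, 35, -29, 28]]
29 12 0 [[17, 15, -39, 12, -26, 54]]
29 12 12 [[9, 15, -29, -15, -32, 86]]
29 16 -12 [[19, 15, -51, 50, -24, 15]]
29 16 0 [[17, 14, -45, 23, -18, 43]]
29 16 12 [[10, 14, -32, -15, -26, 86]]
29 20 -12 [[12, 13, -56, 74, -19, -3]]
29 20 0 []
29 20 12 [[10, 13, -35, -15, -20, 86]]
29 24 -12 [[2, 13, -59, 102, -16, -22]]
29 24 0 []
29 24 12 [[12, 12, -38, -15, -13, 86]]
29 28 -12 []
29 28 0 []
29 28 12 []
```

Request:
{"method": "play_rows", "body": {
  "commands": [
    {"dp": [0.014, 0.005, -0.026], "angular": [0, 0, 0], "hand": 0},
    {"dp": [0.014, 0.005, -0.026], "angular": [0, 0, 0], "hand": 0},
    {"dp": [0.014, 0.005, -0.026], "angular": [0, 0, 0], "hand": 0},
    {"dp": [0.014, 0.005, -0.026], "angular": [0, 0, 0], "hand": 0},
    {"dp": [0, 0, 0], "angular": [0, 0, 0], "hand": 0}
  ]
}}

```text
time_s: 5.12
tcp_pos: [0.5249, -0.0775, 0.2365]
ee_rot: [[0.869, -0.231, 0.437], [-0.128, -0.959, -0.253], [0.477, 0.164, -0.863]]
wrist_force: [-1.1, 0.1, -0.1]
gripper_width: 0.004
```

```bash
cat > plan.py <<'E'
from ik import *
s,p,R,e=G.where()
for g in[(5,0),(22,12)]:
    R1=Rt(*g);v=Ro.from_matrix(R.T@R1).as_rotvec(degrees=True);print('turn',np.round(v,2),np.linalg.norm(v).round(1));R=R1
    print(ik(p,R1,[8,5,-40,-10,-40,80]))
E
python3 plan.py
```

```text
t 5.12 tcp [ 0.5249 -0.0775  0.2365] tilt 28.0 yerr -5.0 0.164 j [ 16.3  -0.  -46.3  46.6 -30.2  24.4] F [-1.1  0.1 -0.1] w 0.0
 corner: front of hinge mm 47.6 y mm 3.9 z mm 229.5
turn [ 10.56 -23.44  -2.08] 25.8
(np.float64(1.7039264481588612e-18), array([ 10.11577853,   9.5682545 , -15.68632278,   1.8436273 ,
       -60.01950872,  70.51045494]))
turn [11.91 16.94 -1.78] 20.8
(np.float64(3.5023036038681884e-31), array([  4.80979519,   2.5425893 , -23.29679718, -10.42582683,
       -40.59336366,  85.52525011]))
```

Request:
{"method": "play_rows", "body": {
  "commands": [
    {"angular": [3.5, -7.8, -0.7], "dp": [0, 0, 0], "hand": 0},
    {"angular": [3.5, -7.8, -0.7], "dp": [0, 0, 0], "hand": 0},
    {"angular": [3.5, -7.8, -0.7], "dp": [0, 0, 0], "hand": 0},
    {"angular": [6, 8.5, -0.9], "dp": [0, 0, 0], "hand": 0},
    {"angular": [6, 8.5, -0.9], "dp": [0, 0, 0], "hand": 0}
  ]
}}

```text
time_s: 5.75
tcp_pos: [0.5254, -0.0865, 0.234]
ee_rot: [[0.897, -0.078, 0.435], [-0.137, -0.985, 0.105], [0.421, -0.154, -0.894]]
wrist_force: [-0.3, -0.1, -0.8]
gripper_width: 0.007
```

Request:
{"method": "play_rows", "body": {
  "commands": [
    {"angular": [0, 0, 0], "dp": [0, 0, 0], "hand": 0},
    {"angular": [0, 0, 0], "dp": [0, 0, 0], "hand": 0}
  ]
}}

```text
time_s: 6.0
tcp_pos: [0.5252, -0.0873, 0.2357]
ee_rot: [[0.898, -0.079, 0.432], [-0.136, -0.985, 0.102], [0.418, -0.15, -0.896]]
wrist_force: [0.6, -0.3, -0.7]
gripper_width: 0.007
```

```bash
python3 go.py 63 0 106
```

```text
t 6.0 tcp [ 0.5252 -0.0873  0.2357] tilt 24.4 yerr 3.8 -0.15 j [  6.    1.5 -27.1  -5.5 -35.4  81.2] F [ 0.6 -0.3 -0.7] w 0.01
 corner: front of hinge mm 46.5 y mm -35.2 z mm 229.4
 dp [-0.0666 -0.0173  0.1096]
```

Request:
{"method": "play_rows", "body": {
  "commands": [
    {"angular": [3, -2, 0], "dp": [0, 0, 0], "hand": 0},
    {"dp": [-0.022, -0.006, 0.036], "angular": [0, 0, 0], "hand": 0},
    {"dp": [-0.022, -0.006, 0.036], "angular": [0, 0, 0], "hand": 0},
    {"dp": [-0.022, -0.006, 0.036], "angular": [0, 0, 0], "hand": 0},
    {"dp": [0, 0, 0], "angular": [0, 0, 0], "hand": 0}
  ]
}}

```text
time_s: 6.62
tcp_pos: [0.508, -0.0433, 0.1134]
ee_rot: [[0.916, -0.057, 0.398], [-0.129, -0.979, 0.157], [0.38, -0.196, -0.904]]
wrist_force: [0.3, -0.5, 0.2]
gripper_width: 0.002
```

```bash
python3 go.py 63 0 93
```

```text
t 6.62 tcp [ 0.508  -0.0433  0.1134] tilt 21.7 yerr 5.1 -0.196 j [  9.6   9.8 -35.3 -14.6 -20.7  87.3] F [ 0.3 -0.5  0.2] w 0.0
 corner: front of hinge mm 69.8 y mm 5.7 z mm 106.8
 dp [0.001  0.0089 0.0138]
```

Request:
{"method": "play_rows", "body": {
  "commands": [
    {"dp": [-0.001, 0.004, 0.006], "angular": [0, 0, 0], "hand": 0},
    {"dp": [-0.001, 0, 0.003], "angular": [0, 0, 0], "hand": 0},
    {"dp": [-0.001, 0, 0.002], "angular": [0, 0, 0], "hand": 0}
  ]
}}

```text
time_s: 7.0
tcp_pos: [0.5123, -0.0466, 0.1057]
ee_rot: [[0.911, -0.058, 0.407], [-0.132, -0.979, 0.157], [0.39, -0.197, -0.9]]
wrist_force: [0.7, -1.0, 1.5]
gripper_width: 0.007
```

```bash
python3 go.py 66 0 93
```

```text
t 7.0 tcp [ 0.5123 -0.0466  0.1057] tilt 22.3 yerr 5.0 -0.197 j [  8.9  10.9 -35.1 -16.1 -19.4  89.4] F [ 0.7 -1.   1.5] w 0.01
 corner: front of hinge mm 65.1 y mm 3.2 z mm 99.1
 dp [-0.0032  0.0042  0.0044]
```

Request:
{"method": "play_rows", "body": {
  "commands": [
    {"dp": [-0.0008, 0.0004, 0.0018], "angular": [0, 0, 0], "hand": 0},
    {"dp": [-0.0008, 0.0004, 0.0018], "angular": [0, 0, 0], "hand": 0},
    {"dp": [0, 0, 0], "angular": [0, 0, 0], "hand": 0}
  ]
}}

```text
time_s: 7.38
tcp_pos: [0.5124, -0.0465, 0.1018]
ee_rot: [[0.911, -0.057, 0.408], [-0.131, -0.979, 0.157], [0.39, -0.196, -0.9]]
wrist_force: [-0.3, -0.9, 3.8]
gripper_width: 0.003
```

```bash
python3 go.py 66 0 93
```

```text
t 7.38 tcp [ 0.5124 -0.0465  0.1018] tilt 22.3 yerr 5.1 -0.196 j [  8.9  11.3 -35.2 -16.5 -18.9  89.9] F [-0.3 -0.9  3.8] w 0.0
 corner: front of hinge mm 64.9 y mm 3.3 z mm 95.2
 dp [-0.0018  0.0036  0.0008]
```

Request:
{"method": "play_rows", "body": {
  "commands": [
    {"dp": [-0.0008, 0.0004, 0.0018], "angular": [0, 0, 0], "hand": 0},
    {"dp": [-0.0004, 0.0002, 0.0009], "angular": [0, 0, 0], "hand": 0},
    {"dp": [0, 0, 0], "angular": [0, 0, 0], "hand": 0}
  ]
}}

```text
time_s: 7.75
tcp_pos: [0.5127, -0.0465, 0.0998]
ee_rot: [[0.911, -0.056, 0.409], [-0.131, -0.979, 0.157], [0.392, -0.197, -0.899]]
wrist_force: [-4.7, -1.7, 13.3]
gripper_width: 0.008
```

```bash
python3 go.py 66 0 93
```

```text
t 7.75 tcp [ 0.5127 -0.0465  0.0998] tilt 22.4 yerr 5.1 -0.197 j [  8.8  11.5 -35.2 -16.9 -18.6  90.4] F [-4.7 -1.7 13.3] w 0.01
 corner: front of hinge mm 64.7 y mm 3.3 z mm 93.1
 dp [-0.0013  0.0032 -0.0011]
```

At the stop with 13 N on the cover. Now I retreat quickly along the tool axis.

Request:
{"method": "play_rows", "body": {
  "commands": [
    {"dp": [-0.01, 0, -0.04], "angular": [0, 0, 0], "hand": 0},
    {"dp": [-0.01, 0, -0.04], "angular": [0, 0, 0], "hand": 0},
    {"dp": [0, 0, -0.03], "angular": [0, 0, 0], "hand": 0},
    {"dp": [0, 0, 0], "angular": [0, 0, 0], "hand": 0},
    {"dp": [0, 0, 0], "angular": [0, 0, 0], "hand": 0}
  ]
}}

```text
time_s: 8.38
tcp_pos: [0.4479, -0.0608, 0.1881]
ee_rot: [[0.913, -0.058, 0.403], [-0.132, -0.979, 0.157], [0.386, -0.197, -0.901]]
wrist_force: [-1.0, 0.3, -0.2]
gripper_width: 0.002
```

Request:
{"method": "play_rows", "body": {
  "commands": [
    {"dp": [0, 0, 0], "angular": [0, 0, 0], "hand": 0},
    {"dp": [0, 0, 0], "angular": [0, 0, 0], "hand": 0},
    {"dp": [0, 0, 0], "angular": [0, 0, 0], "hand": 0},
    {"dp": [0, 0, 0], "angular": [0, 0, 0], "hand": 0},
    {"dp": [0, 0, 0], "angular": [0, 0, 0], "hand": 0}
  ]
}}

```text
time_s: 9.0
tcp_pos: [0.4485, -0.0609, 0.189]
ee_rot: [[0.913, -0.057, 0.405], [-0.131, -0.979, 0.157], [0.387, -0.196, -0.901]]
wrist_force: [-0.2, -1.1, -0.4]
gripper_width: 0.001
```

```bash
python3 go.py 63 0 110
python3 - <<'E'
from h import *
import go as G
for n in('wrist','scene','side'):
    c,T=cam(n);save(c,n+'2.png');W=cloud(c,T)
    for t in('wide_button','narrow_button','cover'):
        for d in r.find_in(t,c)[:2]:
            a=[int(x) for x in d['extent']];p=np.nanmedian(W[(a[1]+a[3])//2-1:(a[1]+a[3])//2+2,(a[0]+a[2])//2-1:(a[0]+a[2])//2+2].reshape(-1,3),0)
            q=p[:2]-G.C
            print(n,t,round(d['score'],2),a,'front',np.round(1e3*(-.015-q@G.X),1),'y',np.round(1e3*q@G.Y,1),'z',np.round(1e3*p[2],1))
E
```

```text
t 9.0 tcp [ 0.4485 -0.0609  0.189 ] tilt 22.2 yerr 5.0 -0.196 j [  8.8  -3.  -37.  -10.4 -31.2  83.3] F [-0.2 -1.1 -0.4] w 0.0
 corner: front of hinge mm 126.0 y mm -20.4 z mm 182.4
 dp [ 0.0302 -0.0002  0.0934]
wrist wide_button 0.68 [361, 163, 388, 192] front 57.1 y -28.5 z 90.0
wrist wide_button 0.67 [411, 2, 457, 87] front -45.5 y -68.9 z 116.7
wrist narrow_button 0.57 [302, 167, 317, 186] front 59.1 y 28.4 z 90.0
wrist narrow_button 0.57 [243, 104, 423, 146] front 36.6 y -1.8 z 158.0
wrist cover 0.79 [244, 106, 425, 143] front 34.9 y -1.9 z 155.1
scene cover 0.87 [284, 151, 327, 200] front 18.1 y 8.8 z 130.8
side wide_button 0.58 [321, 238, 336, 248] front 61.3 y -33.4 z 89.8
side wide_button 0.25 [304, 378, 360, 400] front 132.4 y -291.5 z 61.6
side cover 0.89 [326, 184, 362, 245] front 17.2 y 0.1 z 130.1
```

View pics/wrist2.png

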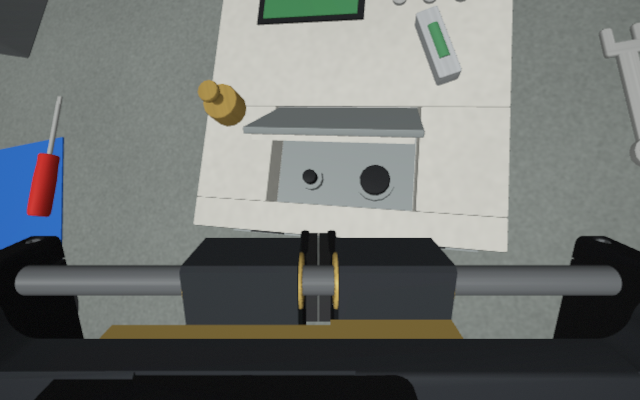

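Run:
```python
from h import *
import go as G
c,T=cam('wrist');W=cloud(c,T);q=W[...,:2]-G.C
fr=1e3*(-.015-q@G.X);y=1e3*(q@G.Y);z=1e3*W[...,2]
for y0 in(-28.5,28.5):
    rr=np.hypot(fr-58,y-y0)
    for a,b in((0,9),(14,16.5),(18,22)): 
        m=(rr>=a)&(rr<b)&(z<101);print(y0,a,b,m.sum(),np.round(np.nanpercentile(z[m],[5,50,95]),1))
    m=(rr<16)&(np.abs(z-90)<1.5);print(' top centre',fr[m].mean(),y[m].mean(),m.sum(),(fr[m].max()+fr[m].min())/2,(y[m].max()+y[m].min())/2)
```

```text
-28.5 0 9 350 [88.7 90.  91.3]
-28.5 14 16.5 291 [79.7 81.  82.1]
-28.5 18 22 594 [70.  71.1 72.3]
 top centre 59.23100704670687 -28.88694685807093 663 58.8756519505212 -28.97101856657308
28.5 0 9 293 [80.4 88.8 90.8]
28.5 14 16.5 256 [69.9 71.1 72.2]
28.5 18 22 532 [70.  71.2 72.3]
 top centre 59.15511582127786 28.837660496102643 151 59.06370957378986 28.884432061463805
```

The wrist view shows the cover open, the wide button at (375,180) on the console's -y side and the narrow one at (310,177). The wide button's top is at 90 mm and its collar at 81 mm, so the fingers have room to press it.

```bash
python3 go.py 66 -29 104
```

```text
t 9.65 tcp [ 0.4485 -0.0609  0.1891] tilt 22.2 yerr 5.0 -0.197 j [  8.8  -3.  -37.  -10.4 -31.2  83.3] F [-0.6  0.  -0.4] w 0.01
 corner: front of hinge mm 126.0 y mm -20.4 z mm 182.5
 dp [0.0249 0.029  0.0915]
```

Request:
{"method": "play_rows", "body": {
  "commands": [
    {"dp": [0.008, 0.0097, 0.0305], "angular": [0, 0, 0], "hand": 0},
    {"dp": [0.008, 0.0097, 0.0305], "angular": [0, 0, 0], "hand": 0},
    {"dp": [0.008, 0.0097, 0.0305], "angular": [0, 0, 0], "hand": 0},
    {"dp": [0, 0, 0], "angular": [0, 0, 0], "hand": 0}
  ]
}}

```text
time_s: 10.15
tcp_pos: [0.5058, -0.0786, 0.1081]
ee_rot: [[0.914, -0.06, 0.401], [-0.133, -0.979, 0.156], [0.383, -0.196, -0.902]]
wrist_force: [-1.0, -0.1, 0.3]
gripper_width: 0.005
```

```bash
python3 go.py 66 -29 91
```

```text
t 10.15 tcp [ 0.5058 -0.0786  0.1081] tilt 21.9 yerr 4.9 -0.196 j [  3.6  10.9 -32.9 -19.6 -22.9  97.1] F [-1.  -0.1  0.3] w 0.0
 corner: front of hinge mm 66.8 y mm -29.5 z mm 101.5
 dp [-0.0033  0.0017  0.0099]
```

Request:
{"method": "play_rows", "body": {
  "commands": [
    {"dp": [-0.0033, 0.0017, 0.0095], "angular": [0, 0, 0], "hand": 0},
    {"dp": [-0.0008, 0.0004, 0.0018], "angular": [0, 0, 0], "hand": 0},
    {"dp": [-0.0008, 0.0004, 0.0018], "angular": [0, 0, 0], "hand": 0},
    {"dp": [0, 0, 0], "angular": [0, 0, 0], "hand": 0}
  ]
}}

```text
time_s: 10.65
tcp_pos: [0.5064, -0.0778, 0.0965]
ee_rot: [[0.912, -0.057, 0.406], [-0.131, -0.979, 0.157], [0.388, -0.197, -0.9]]
wrist_force: [0.4, 0.4, 0.2]
gripper_width: 0.004
```

```bash
python3 go.py 66 -29 83
```

```text
t 10.65 tcp [ 0.5064 -0.0778  0.0965] tilt 22.2 yerr 5.1 -0.197 j [  3.5  12.1 -33.2 -21.3 -21.3  99.2] F [0.4 0.4 0.2] w 0.0
 corner: front of hinge mm 66.2 y mm -28.6 z mm 89.9
 dp [-0.0025  0.0018  0.0062]
```

Request:
{"method": "play_rows", "body": {
  "commands": [
    {"dp": [-0.0008, 0.0004, 0.0018], "angular": [0, 0, 0], "hand": 0},
    {"dp": [-0.0008, 0.0004, 0.0018], "angular": [0, 0, 0], "hand": 0},
    {"dp": [0, 0, 0], "angular": [0, 0, 0], "hand": 0}
  ]
}}

```text
time_s: 11.02
tcp_pos: [0.5068, -0.078, 0.0923]
ee_rot: [[0.912, -0.057, 0.406], [-0.131, -0.979, 0.157], [0.388, -0.196, -0.9]]
wrist_force: [0.4, 0.6, 1.9]
gripper_width: 0.006
```

```bash
python3 go.py 66 -29 83
```

```text
t 11.03 tcp [ 0.5068 -0.078   0.0923] tilt 22.2 yerr 5.0 -0.196 j [  3.4  12.6 -33.2 -21.9 -20.9  99.8] F [0.4 0.6 1.9] w 0.01
 corner: front of hinge mm 65.9 y mm -28.7 z mm 85.6
 dp [-0.0011  0.0008  0.0022]
```

Request:
{"method": "play_rows", "body": {
  "commands": [
    {"dp": [-0.0008, 0.0004, 0.0018], "angular": [0, 0, 0], "hand": 0},
    {"dp": [-0.0006, 0.0003, 0.0014], "angular": [0, 0, 0], "hand": 0},
    {"dp": [0, 0, 0], "angular": [0, 0, 0], "hand": 0}
  ]
}}

```text
time_s: 11.4
tcp_pos: [0.5068, -0.078, 0.0887]
ee_rot: [[0.912, -0.057, 0.406], [-0.131, -0.979, 0.157], [0.388, -0.196, -0.9]]
wrist_force: [0.2, 0.3, 3.0]
gripper_width: 0.002
```

```bash
python3 go.py 66 -29 83
python3 - <<'E'
from h import *
c,T=cam('wrist');save(c,'w3.png',(200,80,440,240),2.5)
E
```

```text
t 11.4 tcp [ 0.5068 -0.078   0.0887] tilt 22.2 yerr 5.0 -0.196 j [  3.3  12.9 -33.3 -22.4 -20.5 100.4] F [0.2 0.3 3. ] w 0.0
 corner: front of hinge mm 65.8 y mm -28.7 z mm 82.1
 dp [ 0.0002  0.0001 -0.001 ]
```

Request:
{"method": "play_rows", "body": {
  "commands": [
    {"dp": [-0.0006, 0.0003, 0.0014], "angular": [0, 0, 0], "hand": 0},
    {"dp": [-0.0004, 0.0002, 0.0009], "angular": [0, 0, 0], "hand": 0},
    {"dp": [0, 0, 0], "angular": [0, 0, 0], "hand": 0}
  ]
}}

```text
time_s: 11.82
tcp_pos: [0.5073, -0.078, 0.0876]
ee_rot: [[0.911, -0.056, 0.408], [-0.131, -0.979, 0.157], [0.39, -0.197, -0.899]]
wrist_force: [-4.3, 0.8, 14.5]
gripper_width: 0.009
```

```bash
python3 go.py 66 -29 83
```

```text
t 11.82 tcp [ 0.5073 -0.078   0.0876] tilt 22.3 yerr 5.1 -0.197 j [  3.2  13.1 -33.2 -22.7 -20.3 100.8] F [-4.3  0.8 14.5] w 0.01
 corner: front of hinge mm 65.3 y mm -28.7 z mm 81.0
 dp [ 0.0002 -0.0001 -0.0021]
```

Request:
{"method": "play_rows", "body": {
  "commands": [
    {"dp": [0, 0, -0.02], "angular": [0, 0, 0], "hand": 0},
    {"dp": [0, 0, -0.04], "angular": [0, 0, 0], "hand": 0},
    {"dp": [0, 0, -0.05], "angular": [0, 0, 0], "hand": 0},
    {"dp": [0, 0, -0.05], "angular": [0, 0, 0], "hand": 0},
    {"dp": [0, 0, 0], "angular": [0, 0, 0], "hand": 0}
  ]
}}

```text
time_s: 12.45
tcp_pos: [0.4418, -0.1036, 0.2335]
ee_rot: [[0.91, -0.057, 0.411], [-0.132, -0.979, 0.157], [0.394, -0.197, -0.898]]
wrist_force: [-0.2, 0.8, -0.9]
gripper_width: 0.004
```

Run:
```python
from ik import *
s,p,R,e=G.where()
for t,a in((12,0),(12,8)):
    R1=Rt(t,a);v=Ro.from_matrix(R.T@R1).as_rotvec(degrees=True);print('turn',np.round(v,2))
    for f,z in((16,240),(16,145),(16,95)):
        c,q=ik(pos(f,0,z),R1,s['joints']);print(t,a,f,z,c<1e-6,np.round(q))
c=r.capture('wrist')
from h import save; save(c,'w4.png',(200,60,520,220),2)
print([ (x['score'],x['extent']) for x in r.find_in('wide_button',c)])
```

```text
t 12.45 tcp [ 0.4418 -0.1036  0.2335] tilt 22.6 yerr 5.1 -0.197 j [  0.7  -5.2 -30.6 -13.4 -40.7  92. ] F [-0.2  0.8 -0.9] w 0.0
 corner: front of hinge mm 126.3 y mm -63.6 z mm 226.8
turn [-12.39 -11.13   1.46]
12 0 16 240 True [ 12.   8. -19.   5. -52.  67.]
12 0 16 145 True [ 12.  14. -27.   7. -38.  65.]
12 0 16 95 True [ 12.  18. -31.   8. -30.  63.]
turn [ -4.41 -10.98   2.23]
12 8 16 240 True [  7.   9. -15.  -6. -53.  78.]
12 8 16 145 True [  7.  14. -22.  -7. -40.  81.]
12 8 16 95 True [  7.  18. -25.  -8. -34.  82.]Traceback (most recent call last):
  File "<stdin>", line 7, in <module>
NameError: name 'r' is not defined. Did you mean: 'R'?
```

Request:
{"method": "play_rows", "body": {
  "commands": [
    {"angular": [-6.2, -5.6, 0.7], "dp": [0, 0, 0], "hand": 0},
    {"angular": [-6.2, -5.6, 0.7], "dp": [0, 0, 0], "hand": 0},
    {"dp": [0, 0, 0], "angular": [0, 0, 0], "hand": 0}
  ]
}}

```text
time_s: 12.82
tcp_pos: [0.4418, -0.1019, 0.2281]
ee_rot: [[0.971, -0.143, 0.194], [-0.14, -0.99, -0.03], [0.196, 0.002, -0.981]]
wrist_force: [-1.0, 0.8, -1.0]
gripper_width: 0.003
```

```bash
python3 go.py 26 0 200
```

```text
t 12.82 tcp [ 0.4418 -0.1019  0.2281] tilt 11.3 yerr 0.3 0.002 j [ 10.3  -1.4 -31.    4.8 -49.8  68.7] F [-1.   0.8 -1. ] w 0.0
 corner: front of hinge mm 128.5 y mm -47.3 z mm 226.2
 dp [ 0.0956 -0.0469  0.0458]
```

Request:
{"method": "play_rows", "body": {
  "commands": [
    {"dp": [0.032, -0.0157, 0.015], "angular": [0, 0, 0], "hand": 0},
    {"dp": [0.032, -0.0157, 0.015], "angular": [0, 0, 0], "hand": 0},
    {"dp": [0.032, -0.0157, 0.015], "angular": [0, 0, 0], "hand": 0},
    {"dp": [0, 0, 0], "angular": [0, 0, 0], "hand": 0}
  ]
}}

```text
time_s: 13.32
tcp_pos: [0.5508, -0.0714, 0.2022]
ee_rot: [[0.97, -0.146, 0.194], [-0.143, -0.989, -0.03], [0.196, 0.001, -0.981]]
wrist_force: [0.5, 0.5, -0.0]
gripper_width: 0.007
```

```bash
python3 go.py 25 0 150
python3 - <<'E'
from h import *
c,T=cam('side');f=c['frame'];W=cloud(c,T)
save(c,'s4.png',(260,130,440,300),3)
print([(round(x['score'],2),np.round(x['extent'])) for x in r.find_in('cover',c)])
E
```

```text
t 13.32 tcp [ 0.5508 -0.0714  0.2022] tilt 11.3 yerr 0.1 0.001 j [ 11.5  10.7 -21.6   5.3 -47.2  66.8] F [ 0.5  0.5 -0. ] w 0.01
 corner: front of hinge mm 25.2 y mm -1.0 z mm 200.3
 dp [-0.0097 -0.001   0.0494]
[(0.66, array([325., 185., 364., 245.]))]
```

View pics/s4.png

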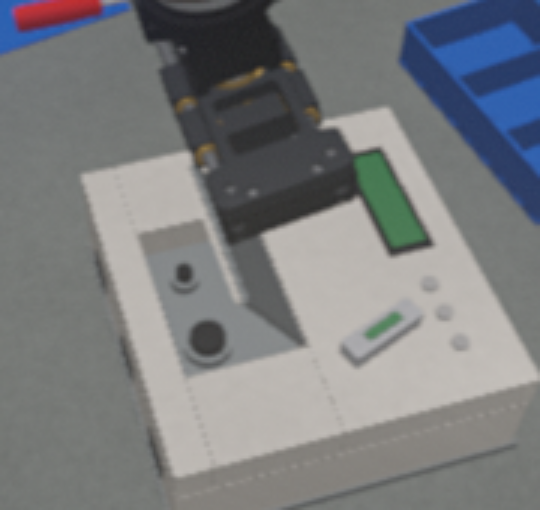

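The side view shows the cover open at (265,270) in the crop, with both buttons up at (183,275) and (208,340). The gripper is above the hinge side, so I press straight down now.

Request:
{"method": "play_rows", "body": {
  "commands": [
    {"dp": [-0.005, 0, 0.0245], "angular": [0, 0, 0], "hand": 0},
    {"dp": [-0.004, 0, 0.0196], "angular": [0, 0, 0], "hand": 0},
    {"dp": [-0.002, 0, 0.0098], "angular": [0, 0, 0], "hand": 0},
    {"dp": [-0.0012, 0, 0.0059], "angular": [0, 0, 0], "hand": 0},
    {"dp": [0, 0, 0], "angular": [0, 0, 0], "hand": 0}
  ]
}}

```text
time_s: 14.05
tcp_pos: [0.5505, -0.0718, 0.1444]
ee_rot: [[0.969, -0.146, 0.198], [-0.143, -0.989, -0.03], [0.201, 0.001, -0.98]]
wrist_force: [0.2, 0.3, 0.2]
gripper_width: 0.002
```

```bash
python3 go.py 25 0 120
```

```text
t 14.05 tcp [ 0.5505 -0.0718  0.1444] tilt 11.6 yerr 0.1 0.001 j [ 11.5  14.1 -27.    6.4 -38.2  65.4] F [0.2 0.3 0.2] w 0.0
 corner: front of hinge mm 25.4 y mm -1.4 z mm 142.5
 dp [-0.0041 -0.0014  0.0221]
```

Request:
{"method": "play_rows", "body": {
  "commands": [
    {"dp": [-0.0012, 0, 0.0059], "angular": [0, 0, 0], "hand": 0},
    {"dp": [-0.0012, 0, 0.0059], "angular": [0, 0, 0], "hand": 0},
    {"dp": [0, 0, 0], "angular": [0, 0, 0], "hand": 0}
  ]
}}

```text
time_s: 14.42
tcp_pos: [0.5504, -0.0716, 0.1316]
ee_rot: [[0.969, -0.146, 0.197], [-0.143, -0.989, -0.03], [0.2, 0.001, -0.98]]
wrist_force: [1.3, 0.6, -0.1]
gripper_width: 0.004
```

Request:
{"method": "play_rows", "body": {
  "commands": [
    {"dp": [-0.0012, 0, 0.0059], "angular": [0, 0, 0], "hand": 0},
    {"dp": [0, 0, 0], "angular": [0, 0, 0], "hand": 0}
  ]
}}

```text
time_s: 14.68
tcp_pos: [0.5503, -0.0716, 0.1255]
ee_rot: [[0.969, -0.146, 0.197], [-0.143, -0.989, -0.03], [0.199, 0.001, -0.98]]
wrist_force: [0.4, 0.5, 0.8]
gripper_width: 0.007
```

```bash
python3 go.py 25 0 104
```

```text
t 14.68 tcp [ 0.5503 -0.0716  0.1255] tilt 11.5 yerr 0.1 0.001 j [ 11.5  15.5 -28.5   6.8 -35.4  64.9] F [0.4 0.5 0.8] w 0.01
 corner: front of hinge mm 25.6 y mm -1.3 z mm 123.6
 dp [-0.0033 -0.0013  0.0193]
```

```bash
cat > cov.py <<'E'
from h import *
import go as G
for n in('side','scene'):
    c,T=cam(n);W=cloud(c,T);q=W[...,:2]-G.C
    fr=1e3*(-.015-q@G.X);y=1e3*(q@G.Y);z=1e3*W[...,2]
    m=(np.abs(y+42)<14) if n=='side' else (np.abs(y-42)<14)
    m&=(fr>3)&(fr<83)&(z<190)&(z>88)
    for a in range(5,85,10):
        k=m&(np.abs(fr-a)<5)
        if k.sum(): print(n,a,k.sum(),np.round(np.percentile(z[k],[5,50,95]),1))
E
python3 cov.py
```

```text
side 5 26 [103.5 106.4 109.5]
side 15 30 [110.7 113.2 117.5]
side 25 20 [116.9 122.4 126.5]
side 35 11 [126.6 129.2 161.1]
side 45 11 [ 88.6  90.7 163.5]
side 55 44 [ 88.7  91.  151.7]
side 65 49 [ 88.8 142.7 149.8]
scene 5 40 [102.6 107.  110.2]
scene 15 57 [109.5 114.1 119.3]
scene 25 50 [118.9 123.  127. ]
scene 35 58 [127.  131.  135.4]
scene 45 55 [136.  139.6 143.6]
scene 55 61 [ 89.7 147.5 151.6]
scene 65 1 [90.6 90.6 90.6]
```

Request:
{"method": "play_rows", "body": {
  "commands": [
    {"dp": [-0.0012, 0, 0.0059], "angular": [0, 0, 0], "hand": 0},
    {"dp": [-0.0012, 0, 0.0059], "angular": [0, 0, 0], "hand": 0},
    {"dp": [-0.0012, 0, 0.0059], "angular": [0, 0, 0], "hand": 0},
    {"dp": [0, 0, 0], "angular": [0, 0, 0], "hand": 0}
  ]
}}

```text
time_s: 15.28
tcp_pos: [0.5497, -0.0718, 0.1073]
ee_rot: [[0.97, -0.147, 0.196], [-0.143, -0.989, -0.031], [0.198, 0.002, -0.98]]
wrist_force: [-1.5, 0.6, 4.3]
gripper_width: 0.006
```

```bash
python3 go.py 25 0 98
```

```text
t 15.28 tcp [ 0.5497 -0.0718  0.1073] tilt 11.4 yerr 0.1 0.002 j [ 11.5  16.9 -29.9   7.3 -32.7  64.3] F [-1.5  0.6  4.3] w 0.01
 corner: front of hinge mm 26.2 y mm -1.6 z mm 105.5
 dp [-0.0003 -0.0016  0.0075]
```

Request:
{"method": "play_rows", "body": {
  "commands": [
    {"dp": [-0.0006, 0, 0.003], "angular": [0, 0, 0], "hand": 0},
    {"dp": [-0.0006, 0, 0.003], "angular": [0, 0, 0], "hand": 0},
    {"dp": [0, 0, 0], "angular": [0, 0, 0], "hand": 0}
  ]
}}

```text
time_s: 15.65
tcp_pos: [0.5489, -0.0719, 0.1011]
ee_rot: [[0.97, -0.147, 0.195], [-0.144, -0.989, -0.031], [0.197, 0.002, -0.98]]
wrist_force: [-2.9, 2.8, 5.2]
gripper_width: 0.006
```

```bash
python3 go.py 25 0 97
```

```text
t 15.65 tcp [ 0.5489 -0.0719  0.1011] tilt 11.4 yerr 0.0 0.002 j [ 11.5  17.3 -30.4   7.5 -31.8  64.1] F [-2.9  2.8  5.2] w 0.01
 corner: front of hinge mm 27.0 y mm -1.7 z mm 99.2
 dp [ 0.0015 -0.0017  0.0026]
```

Request:
{"method": "play_rows", "body": {
  "commands": [
    {"dp": [-0.0003, 0, 0.0015], "angular": [0, 0, 0], "hand": 0},
    {"dp": [-0.0003, 0, 0.0015], "angular": [0, 0, 0], "hand": 0},
    {"dp": [0, 0, 0], "angular": [0, 0, 0], "hand": 0}
  ]
}}

```text
time_s: 16.02
tcp_pos: [0.5491, -0.0719, 0.1]
ee_rot: [[0.97, -0.147, 0.196], [-0.143, -0.989, -0.031], [0.198, 0.002, -0.98]]
wrist_force: [-9.9, 3.6, 16.3]
gripper_width: 0.006
```

```bash
python3 go.py 25 0 97; python3 cov.py
```

```text
t 16.02 tcp [ 0.5491 -0.0719  0.1   ] tilt 11.4 yerr 0.1 0.002 j [ 11.5  17.4 -30.6   7.6 -31.5  64. ] F [-9.9  3.6 16.3] w 0.01
 corner: front of hinge mm 26.8 y mm -1.7 z mm 98.1
 dp [ 0.0016 -0.0017  0.0015]
side 5 15 [ 97.5  98.9 100.9]
side 15 42 [ 97.1 100.9 187.7]
side 25 51 [ 96.3 174.4 189.6]
side 35 49 [ 95.6 172.7 187.7]
side 45 58 [ 96.  176.8 189. ]
side 55 54 [ 94.4  96.2 184.5]
side 65 116 [ 94.5 167.9 185.8]
side 75 60 [ 91.7  94.6 102.3]
scene 5 21 [ 98.5 100.3 182.9]
scene 15 37 [ 98.9  99.9 186.3]
scene 25 44 [ 98.2  99.6 186.9]
scene 35 46 [ 97.3  98.8 184.2]
scene 45 23 [ 96.7  98.1 175.9]
scene 55 17 [95.4 96.5 97.8]
scene 65 20 [95.4 96.7 97.7]
scene 75 25 [94.3 95.4 96.9]
```

Request:
{"method": "play_rows", "body": {
  "commands": [
    {"dp": [-0.0002, 0, 0.0012], "angular": [0, 0, 0], "hand": 0},
    {"dp": [0, 0, 0], "angular": [0, 0, 0], "hand": 0},
    {"dp": [0, 0, 0], "angular": [0, 0, 0], "hand": 0}
  ]
}}

```text
time_s: 16.5
tcp_pos: [0.5491, -0.0719, 0.0998]
ee_rot: [[0.97, -0.146, 0.196], [-0.143, -0.989, -0.031], [0.199, 0.002, -0.98]]
wrist_force: [-12.3, 5.2, 22.8]
gripper_width: 0.01
```

```bash
python3 go.py 25 0 97
```

```text
t 16.5 tcp [ 0.5491 -0.0719  0.0998] tilt 11.5 yerr 0.1 0.002 j [ 11.5  17.4 -30.7   7.7 -31.4  63.9] F [-12.3   5.2  22.8] w 0.01
 corner: front of hinge mm 26.8 y mm -1.7 z mm 97.9
 dp [ 0.0016 -0.0017  0.0013]
```

Stiff at the stop with about 23 N. I raise the hand straight up.

Request:
{"method": "play_rows", "body": {
  "commands": [
    {"dp": [0.002, 0, -0.0098], "angular": [0, 0, 0], "hand": 0},
    {"dp": [0.006, 0, -0.03], "angular": [0, 0, 0], "hand": 0},
    {"dp": [0.008, 0, -0.04], "angular": [0, 0, 0], "hand": 0},
    {"dp": [0.008, 0, -0.04], "angular": [0, 0, 0], "hand": 0},
    {"dp": [-0.03, 0, -0.03], "angular": [0, 0, 0], "hand": 0}
  ]
}}

```text
time_s: 17.12
tcp_pos: [0.5167, -0.0663, 0.2445]
ee_rot: [[0.969, -0.147, 0.2], [-0.144, -0.989, -0.031], [0.202, 0.001, -0.979]]
wrist_force: [-0.2, 0.8, 0.2]
gripper_width: 0.005
```

Request:
{"method": "play_rows", "body": {
  "commands": [
    {"dp": [-0.05, 0, 0], "angular": [0, 0, 0], "hand": 0},
    {"dp": [-0.05, 0, 0], "angular": [0, 0, 0], "hand": 0},
    {"dp": [0, 0, 0], "angular": [0, 0, 0], "hand": 0},
    {"dp": [0, 0, 0], "angular": [0, 0, 0], "hand": 0},
    {"dp": [0, 0, 0], "angular": [0, 0, 0], "hand": 0}
  ]
}}

```text
time_s: 17.75
tcp_pos: [0.4193, -0.0519, 0.2233]
ee_rot: [[0.969, -0.147, 0.198], [-0.144, -0.989, -0.031], [0.2, 0.001, -0.98]]
wrist_force: [0.4, 0.1, -0.3]
gripper_width: 0.007
```

Request:
{"method": "play_rows", "body": {
  "commands": [
    {"dp": [0, 0, 0], "angular": [0, 0, 0], "hand": 0},
    {"dp": [0, 0, 0], "angular": [0, 0, 0], "hand": 0},
    {"dp": [0, 0, 0], "angular": [0, 0, 0], "hand": 0},
    {"dp": [0, 0, 0], "angular": [0, 0, 0], "hand": 0},
    {"dp": [0, 0, 0], "angular": [0, 0, 0], "hand": 0}
  ]
}}

```text
time_s: 18.38
tcp_pos: [0.4182, -0.052, 0.2231]
ee_rot: [[0.969, -0.146, 0.198], [-0.143, -0.989, -0.03], [0.2, 0.001, -0.98]]
wrist_force: [-0.2, 0.4, -0.2]
gripper_width: 0.002
```

```bash
python3 go.py; python3 cov.py; python3 fit.py
python3 - <<'E'
from h import *
c,T=cam('side');save(c,'s5.png',(230,90,470,330),2.4)
E
```

```text
t 18.38 tcp [ 0.4182 -0.052   0.2231] tilt 11.5 yerr 0.1 0.001 j [ 19.3  -4.9 -35.9   7.2 -49.   58.1] F [-0.2  0.4 -0.2] w 0.0
 corner: front of hinge mm 159.2 y mm -1.4 z mm 221.2
side 5 39 [ 98.6  99.8 101.2]
side 15 60 [ 97.8  99.8 101.4]
side 25 58 [ 97.3  99.5 101.2]
side 35 56 [ 98.1  99.7 101.6]
side 45 59 [ 97.9 100.2 101.8]
side 55 61 [ 98.2 100.1 101.9]
side 65 57 [ 98.5 100.  101.6]
side 75 61 [ 96.9  99.9 101.9]
scene 5 20 [ 99.6 100.4 101.4]
scene 15 31 [ 99.3 100.6 101.9]
scene 25 28 [ 99.8 100.5 101.9]
scene 35 30 [ 99.7 100.6 102. ]
scene 45 21 [ 99.7 100.9 101.5]
scene 55 24 [100.2 100.8 102. ]
scene 65 26 [ 99.7 100.7 101.8]
scene 75 24 [ 99.6 100.8 102. ]
side top 11711 0.0997 ((0.5824465155601501, -0.07498151063919067), (0.26285579800605774, 0.25092047452926636), 81.34151458740234)
[135 138 139]
 cover 1860 0.0997 ((0.5270391702651978, -0.06462855637073517), (0.12577010691165924, 0.0868275985121727), 81.61294555664062) [ 0.52641265 -0.06885866  0.09968537]
weight 0.79 [0.577 0.027 0.123] 0.14345509097098674
level 0.71 [ 0.601 -0.154  0.115] 0.11965994357340748
scene top 7211 0.1005 ((0.5813447833061218, -0.07550919055938721), (0.26203078031539917, 0.2522590756416321), 81.5544662475586)
[125 133 140]
 cover 827 0.1007 ((0.5239197015762329, -0.06551507115364075), (0.11945170164108276, 0.0827811136841774), 80.59426879882812) [ 0.52710434 -0.0641297   0.1005905 ]
weight 0.66 [0.587 0.035 0.123] 0.14410927071978996
level 0.65 [ 0.616 -0.147  0.116] 0.11979265845830744
```

View pics/s5.png

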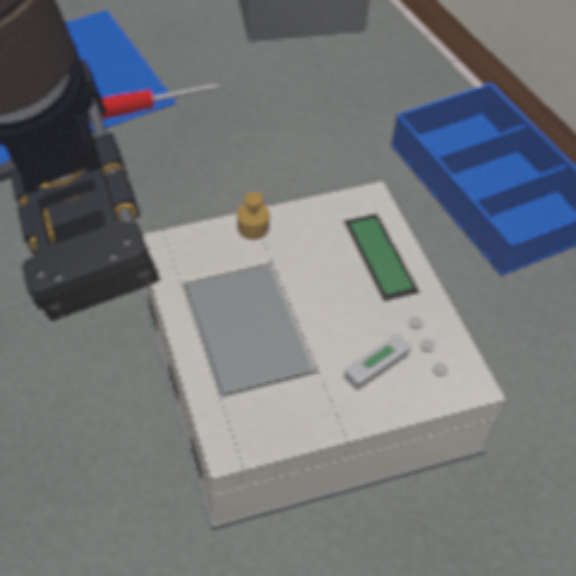

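The cover is flush at (250,327) in the crop, and it has stayed shut for more than a second. The weight and level are where they were and the hand is clear, so I hand in.

```bash
python3 -c "
from station import r
print(r.finish_job())"
```

```text
the job is handed in; nothing more can be done
None
```

The job is handed in at about 18.5 s of the 54 s allowed; handing in gives no verdict. I popped the cover open, pressed the wide button to its stop, pressed the cover shut until it latched, and moved the hand clear.

- **Cover opened:** I pressed it to its stop with about 13 N. The images then showed it standing open.
- **Wide button:** It was on the console's -y side. Force rose to about 3 N on the spring, then to 14.5 N at the stop. The collar sits 3 mm below the fully pressed height, so that stop was the button bottoming out. The side picture afterwards showed both buttons up.
- **Narrow button:** I kept the fingers well clear of it, and nothing in the readings suggests they touched it.
- **Cover shut:** I pressed it down to about 23 N, and it tilted inward about 0.06 rad, its stop. More than 1 s after letting go, both cameras measured its face level with the console's top to within about 1 mm along its length.
- **Other things:** The weight and level measured within about 5 mm of their starting positions, which is about the measurement scatter. I did not re-measure the ring, wrench, driver or mug, because the hand never went near them.

**What disagreed:**
- My first choice of a 30° tilt ran into a joint limit, so I fitted the arm's kinematics and used a 22° tilt with a sideways lean.
- While pressing the first cover and the button, the calculated fingertip corner came out about 3 mm lower than where contact happened. I went by force there instead of height.

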